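# Start the mash: pump, heater, timer

### The arm

A 6-joint arm with a two-finger parallel gripper is mounted at the origin on the work surface. World frame = base frame: x ahead of the robot, y to its left, z up, the work surface at z = 0. Lengths are in m, angles in rad, forces in N, time in s.
With the tool pointing down it reaches from about 0.3 to 0.775 m from the base axis. Payload 14.6 kg.
Tool frame: the origin (TCP) lies at the very end of the fingers, on their centre line; the grasp point (between the pads) lies bot.tcp_to_grasp behind it (bot.tcp_to_grasp is the distance from the TCP to the grasp point, in m); z points along the fingers, y is the line along which they close (so a half turn about z gives the same grasp; the last joint's range is limited). The gripper opens to 94 mm and grips with 3 to 60 N. Pads are 16 mm wide; open, the fingers measure 119 mm over their backs; the gripper's body (75 mm by 177 mm) begins 78 mm behind the grasp point.
Start: joints at [-1.171, 0.3, 1.521, -0, 1.321, -0.067], TCP at [0.248, -0.491, 0.205] pointing down, gripper open.
Joint ranges: [-3.03, 3.03], [-0.79, 2.21], [0.23, 2.52], [-1.04, 4.18], [0, 3.07], [-2.55, 2.55]. Speed limits (rad/s): [2.22, 2.22, 2.57, 3.14, 3.14, 3.14].

### API

Orientations are given as a unit quaternion [w, x, y, z].
In Python, from workcell import bot gives the robot as it stands.
- The arm moves only by the tool jog_arm, never from a script. Its argument "steps" is a list that holds one entry, the list of rows, each a list of 6 numbers: the shift along the tool's x, y, z in mm, then the turn, a rotation vector about the tool's x, y, z in degrees. In form: [[[x, y, z, rx, ry, rz], ...]]. A call has 1 to 20 rows; each row is the pose to reach, as a shift and turn from the pose commanded when the call began, along the tool's axes at that moment; what a row does not reach only later rows make up. A row lasts 1/8 s, in which the tool goes at most 62.5 mm and 10.7 degrees, less where a joint would pass 70% of its speed; a pose out of reach is approached as far as the arm can. A call with a gripper value outside its range is refused whole. "jaw" is the finger opening in mm, from 0 to 94, set as the call begins (left out, the last holds). The fingers move at their own pace and stop on an object; the grip force is fixed at half the most. Time passes only in rows, so rows that repeat a pose let the fingers close. It gives the time, the measured TCP pose, the force, the opening and the grip force at its end, in the units of the state.
- bot.sense(): the state, without advancing time (a new reading comes with each control period).
- bot.snapshot(name): name is "scene" or "top" or "wrist"; returns the picture (384x512x3 uint8, red, green, blue); there is no depth.
- bot.calibration(name): a dict with "vfov" (degrees; the focal length in pixels is half the picture's height over the tangent of half this angle, whatever the lens; pixels are square), "cx", "cy" (the principal point, pixels), "k1" (the pictures are not rectified: a ray, as slopes to the right and down, at radius r is drawn at 1 + k1 r^2 times it, then the intrinsics apply), "eye" and "orientation" of the camera in the world. Camera axes: x right, y up, looking along -z (the intrinsics and any distortion apply to the point x, -y, -z); pixel columns grow to the right and rows downward; lengths in m; the calibration is good to about 2 mm. A picture is of the moment at which its call begins: read the wrist's pose just before it. calibration takes no time and is no camera call; for the wrist camera it gives the pose at the moment of the call.
- bot.sign_off(): hands the job in; it is judged then, once.
The state is a dict: "clock": time; "joint_positions": joint angles; "dq": joint speeds; "joint_torque": joint torques, N m; "ee_pos": TCP position; "ee_rot": TCP orientation; "ft_force": force on the tool from outside, world axes, zero at the start; "wrist_torque": the same for the moment, N m; "opening": finger opening in m; "gripper_force": force on a finger pad.
Only numpy, scipy, OpenCV 4.12 (cv2) and the standard library are available. Lean on these libraries where they do the work, as an engineer would, in place of code of your own. Each camera call takes 0.05 s, during which the arm holds its last target. There are 200 camera calls.

### The job

Start the mash at the brewing controller: lightly press the far, raised end of the blue pump rocker fully down, then that of the orange heater rocker (never heat with the pump off), and last, with both on, tap the green start key of the white countdown timer and let it spring back. Only touch with the fingertips: the timer must not be picked up or pushed about. Leave the white rocker, the dial, the red emergency stop and everything else on the table as they are.

Things in the scene. Friction and masses are not known exactly. Their poses are not given: they have to be found in the camera images.
- console: Brewing controller, fixed grey console, 220 (x) x 320 (y) mm; origin: centre of its underside, x to its back, away from the robot. Its panel rises 10 degrees to the back, 61 to 99 mm above the table. Three rockers in a row at x = -45, y = 95, 30, -35 mm (which colour is where varies); emergency stop at (-40, -112), dial at (55, -92), displays at (55, 92) and (55, 16), 5 mm proud.
- pump_on (a point): Point to press on the blue pump rocker, moving with it: top of its far half (white dot), 16 mm from the pivot, 5 mm from the end. While off, x is level to the back, z up. Rocker 42 (x) x 24 mm, a shallow V in a black frame 54 x 35 mm, 4 mm high. Pushed straight down with about 3 N the point sinks 4.4 mm to its stop, 10 mm above the panel, and stays there; the rubber seat gives 1 mm more per 5 N.
- pump (a joint): Blue pump rocker's angle: 0 off (far end up), 0.28 rad fully on (far end down, against its stop); counts as on above 0.2.
- heater_on (a point): The point to press on the orange heater rocker; made, sized and placed on its rocker just as pump_on.
- heater (a joint): Orange heater rocker's angle: 0 off, 0.28 rad fully on; counts as on above 0.2.
- spare_on (a point): The same point on the white rocker (second pump, off, black dot), which is to be left alone.
- spare (a joint): White rocker's angle: 0 off, as it must stay; 0.28 rad on.
- estop_top (a point): Centre of the top of the red emergency-stop mushroom, 40 mm in diameter, 40 mm above the panel, on a yellow disc. Not to be pressed.
- estop (a joint): Emergency stop's travel: 0 up, 0.006 m pressed.
- dial_mark (a point): Outer end of the white pointer line on top of the black temperature dial (38 mm in diameter, 20 mm high), whose setting varies. Not to be turned.
- timer: A loose countdown timer lying flat on the table, white plastic, 104 (x) x 76 (y) x 24 (z) mm, 0.25 kg. Origin: centre of its underside. Its grey display is in the +x half of the top, its green start key in the -x half.
- start_key_top (a point): Centre of the top of the timer's round green start key, 33 mm in diameter, 32 mm above the table and 8 mm proud of the case, 27 mm to the timer's -x side of its middle. A spring key: about 1 N starts it, 7 N brings it fully down, 5 mm.
- start_key (a joint): Start key's travel: 0 up, 0.005 m fully down; it counts as pressed beyond 0.0025 m and springs back.
- jar_big: Clip-top glass jar with an orange seal, 96 mm in diameter, 135 mm high; origin at the centre of its underside. Bystander.
- jar_small: Small clip-top glass jar, 76 mm in diameter, 85 mm high; origin at the centre of its underside. Bystander.
- mug: White mug, 82 mm in diameter, 95 mm high, with a handle; origin at the centre of its underside. Bystander.
- bottle: Brown bottle, 61 mm in diameter, 230 mm high; origin at the centre of its underside. Bystander.
- jigger: Steel double-cone measure, 46 mm in diameter, 88 mm high; origin at the centre of its underside. Bystander.
- beaker: Clear tasting beaker, 72 mm in diameter at the rim, 98 mm high; origin at the centre of its underside. Bystander.
- phone: Black phone lying flat, 150 x 72 x 9 mm; origin at the centre of its underside. Bystander.
Not all that is in view belongs to the job. Leave any purple or turquoise look-alike of the timer alone.

How it is judged:
On the way, in this order (a step that is already met when the one before it is completed fails the run):
1. the blue pump rocker is pressed on (value of joint pump above 0.2 rad), for 0.1 s.
2. the orange heater rocker is pressed on, the pump being on (value of joint each of heater, pump above 0.2 rad), for 0.1 s.
3. the timer's start key is pressed with pump and heater on (all of step 2 and value of joint start_key above 0.0025 m), for 0.02 s.
At the end, for the whole second after the job is handed in: Pump and heater rockers are on (beyond 0.2 of 0.28 rad), the white rocker is off (below 0.08 rad), the emergency stop is up (within 2 mm), the timer's key is up again (within 1 mm), the timer lies flat and still within 15 mm of where it was, and the dial's mark is within 4 mm of its place (all of step 2 and value of joint spare below 0.08 rad and value of joint start_key below 0.001 m and value of joint estop below 0.002 m and distance of timer from where it was at the start of the episode below 0.015 m and angle between timer's own z axis and vertical below 0.05 rad and linear speed of timer below 0.01 m/s and distance of dial_mark from where it was at the start of the episode below 0.004 m); the robot touches nothing.
It fails at once if out of order: the heater is switched on (beyond 0.1 rad) while the pump is off, or the timer started (key beyond 2.5 mm) while the heater is off ((value of joint heater above 0.1 rad and value of joint pump below 0.2 rad) or (value of joint start_key above 0.0025 m and value of joint heater below 0.2 rad)).
It fails at once if a pressed thing is pressed harder than 20 N (contact force between the fingers and console above 20 N or contact force between the fingers and pump above 20 N or contact force between the fingers and heater above 20 N or contact force between the fingers and timer above 20 N).
It fails at once if the timer is lifted by over 8 mm, tipped by over 0.15 rad or pushed by over 15 mm (height (world z) of timer above 0.008 m or angle between timer's own z axis and vertical above 0.15 rad or distance of timer from where it was at the start of the episode above 0.015 m).
It fails at once if the white rocker is thrown (beyond 0.08 rad), the emergency stop pressed (over 2 mm) or the dial turned (its mark by over 4 mm) (value of joint spare above 0.08 rad or value of joint estop above 0.002 m or distance of dial_mark from where it was at the start of the episode above 0.004 m).
It fails at once if a bystander is shifted or lifted by over 15 mm (distance of any of jar_big, jar_small, mug, bottle, jigger, beaker, phone from where it was at the start of the episode above 0.015 m).
It also fails if it takes over 50 s, if anything falls off the work surface, if the arm or the gripper's body presses on something with over 40 N, if the wrist force passes 120 N, or if a joint passes its speed limit or range.

## Working session

There is one attempt and no reset: what is moved stays moved. The work goes in short steps, Python scripts to look and compute and a tool call to move; the robot and the scene stay as the last step left them, time stands still between calls to the robot, and variables do not carry over. Pictures are saved under pics/ and viewed, at most 10 in all, crops included, and the job is handed in when it is done.

Besides the shell and the picture viewer there is one more tool, called after "Call:" as name([rows], argument=value, ...), one row to a line, values as JSON. jog_arm: Moves the arm, as the interface text tells. Its arguments: {"type":"object","properties":{"steps":{"type":"array"},"jaw":{"type":"number"}},"required":["steps"]}

```bash
mkdir -p pics
cat > h.py <<'E'
import numpy as np, cv2
from workcell import bot
from scipy.spatial.transform import Rotation as R
def rot(q): return R.from_quat([q[1],q[2],q[3],q[0]])
def snap(n,f):
    c=bot.calibration(n); im=np.ascontiguousarray(bot.snapshot(n)); cv2.imwrite(f,im[:,:,::-1]); np.save(f[:-4]+'.npy',im); return im,c
def ray(c,u,v):
    f=192/np.tan(np.radians(c['vfov'])/2)
    K=np.array([[f,0,c['cx']],[0,f,c['cy']],[0,0,1.]])
    d=np.array([(u-c['cx'])/f,(v-c['cy'])/f]); s=d.copy()
    for _ in range(30): s=d/(1+c['k1']*(s@s))
    return np.array(c['eye']),rot(c['orientation']).apply([s[0],-s[1],-1])
def onz(c,u,v,z):
    e,d=ray(c,u,v); return e+d*(z-e[2])/d[2]
def tri(a,b):
    (e1,d1),(e2,d2)=a,b
    t=np.linalg.lstsq(np.array([d1,-d2]).T,e2-e1,rcond=None)[0]
    p,q=e1+t[0]*d1,e2+t[1]*d2
    return (p+q)/2,np.linalg.norm(p-q)
E
python3 - <<'E'
from h import *
for n in ('scene','top'):
    im,c=snap(n,f'pics/{n}0.png'); print(n,c)
s=bot.sense(); print(s['ee_pos'],s['ee_rot'],s['ft_force'],s['opening'],bot.tcp_to_grasp)
a=cv2.imread('pics/scene0.png')
E
```

```text
scene {'vfov': 48.35076275754118, 'cx': 258.7364059281774, 'cy': 192.1535917562817, 'k1': 0.05552280202515863, 'eye': array([0.95531289, 0.67620869, 1.28969746]), 'orientation': array([0.25758635, 0.08376276, 0.27848773, 0.9214541 ])}
top {'vfov': 56.83726804107352, 'cx': 258.01319213151925, 'cy': 193.24681353777368, 'k1': -0.017251272077806124, 'eye': array([ 0.34630214, -0.02474498,  1.03012327]), 'orientation': array([ 0.7069933 ,  0.06703862, -0.06231517, -0.7012725 ])}
[ 0.24741367 -0.49094204  0.204946  ] [-5.07835477e-04  9.72884146e-01  2.31292399e-01 -8.51456805e-05] [-0.36658912  1.29862514 -0.75855229] 0.09420239149416154 0.0188
```

View pics/scene0.png

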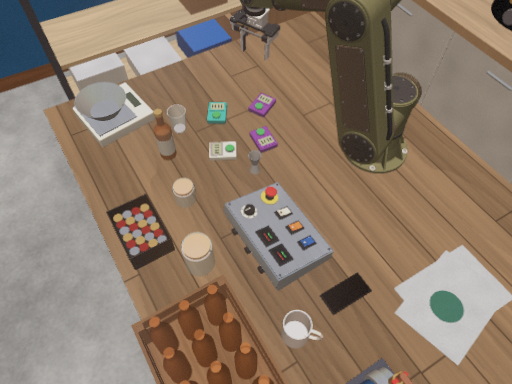

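View pics/top0.png

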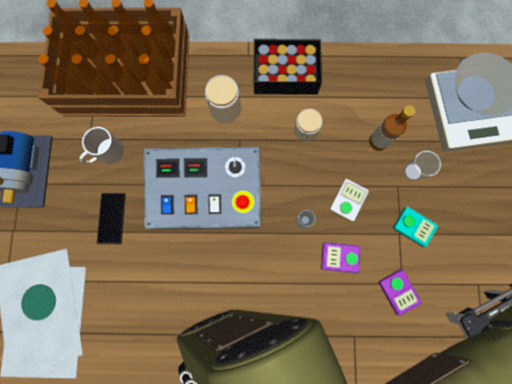

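The scene view shows the console centrally. In the top view blue is at (167,204), orange at (191,204) and white at (215,203). The estop is at (243,202), the white timer at (350,200) with its key at about (345,208), and the jigger at (306,218). Next I triangulate the coloured parts.

```bash
cat > m.py <<'E'
from h import *
def cents(im,box,kind):
    h=cv2.cvtColor(im,cv2.COLOR_RGB2HSV); H,S,V=[h[:,:,i].astype(int) for i in range(3)]
    m={'blue':(abs(H-108)<12)&(S>130)&(V>80),'orange':(abs(H-13)<6)&(S>150)&(V>120),'green':(abs(H-65)<14)&(S>100)&(V>90),'red':((H<6)|(H>174))&(S>170)&(V>110)}[kind]
    u0,v0,u1,v1=box; k=np.zeros(m.shape,np.uint8); k[v0:v1,u0:u1]=m[v0:v1,u0:u1]
    n,l,st,ce=cv2.connectedComponentsWithStats(k)
    i=1+np.argmax(st[1:,4]); return ce[i],st[i]
E
python3 - <<'E'
from m import *
T=np.load('pics/top0.npy');S=np.load('pics/scene0.npy');ct=bot.calibration('top');cs=bot.calibration('scene')
B={'blue':((155,190,180,220),(295,233,320,252)),'orange':((180,190,203,220),(284,218,306,236)),'red':((225,185,260,220),(258,183,282,207)),'green':((335,198,358,217),(222,140,240,158))}
for k,(a,b) in B.items():
    x,sx=cents(T,a,k);y,sy=cents(S,b,k)
    p,g=tri(ray(ct,*x),ray(cs,*y)); print(k,x.round(1),sx,y.round(1),sy,p.round(4),round(g,4))
    if k=='green': print(onz(ct,*x,.032),onz(cs,*y,.032))
# timer outline, console outline from top
h=cv2.cvtColor(T,cv2.COLOR_RGB2HSV)
def big(m,box):
    u0,v0,u1,v1=box;k=np.zeros(m.shape,np.uint8);k[v0:v1,u0:u1]=m[v0:v1,u0:u1]
    c=max(cv2.findContours(cv2.morphologyEx(k,5-2,np.ones((5,5),np.uint8)),0,1)[0],key=cv2.contourArea);return cv2.minAreaRect(c)
r=big((h[:,:,1]<60)&(h[:,:,2]>140),(325,172,375,226));print('timer',r,[onz(ct,*p,.024).round(4) for p in cv2.boxPoints(r)],onz(ct,*r[0],.024))
r=big((abs(h[:,:,0].astype(int)-110)<20)&(h[:,:,1]<90)&(h[:,:,2]>80),(135,138,270,240));print('console',r)
for p in cv2.boxPoints(r): print(p,onz(ct,*p,.061 if p[1]>190 else .099).round(4))
E
```

```text
blue [166.5 204.9] [161 197  11  16 148] [307.6 241. ] [301 237  13   9  57] [0.4874 0.2304 0.0823] 0.0014
orange [190.4 203.2] [185 197  11  16  90] [295.6 225.9] [289 222  13   9  65] [0.4913 0.1661 0.0848] 0.0039Traceback (most recent call last):
  File "<stdin>", line 5, in <module>
  File "m.py", line 7, in cents
    i=1+np.argmax(st[1:,4]); return ce[i],st[i]
        ~~~~~~~~~^^^^^^^^^^
    return _wrapfunc(a, 'argmax', axis=axis, out=out, **kwds)
    return bound(*args, **kwds)
ValueError: attempt to get argmax of an empty sequence
```

Run:
```python
from m import *
T=np.load('pics/top0.npy');S=np.load('pics/scene0.npy');ct=bot.calibration('top');cs=bot.calibration('scene')
x,_=cents(T,(335,198,358,217),'green')
y,_=cents(S,(222,140,240,158),'green')
print('key',x,y,onz(ct,*x,.032),onz(cs,*y,.032))
h=cv2.cvtColor(T,cv2.COLOR_RGB2HSV)
def big(m,box):
    u0,v0,u1,v1=box;k=np.zeros(m.shape,np.uint8);k[v0:v1,u0:u1]=m[v0:v1,u0:u1]
    c=max(cv2.findContours(cv2.morphologyEx(k,3,np.ones((5,5),np.uint8)),0,1)[0],key=cv2.contourArea);return cv2.minAreaRect(c)
r=big((h[:,:,1]<60)&(h[:,:,2]>140),(325,172,375,226));print('timer',r,onz(ct,*r[0],.024))
r=big((abs(h[:,:,0].astype(int)-110)<20)&(h[:,:,1]<90)&(h[:,:,2]>80),(135,138,270,240));print('console',r)
for p in cv2.boxPoints(r): print(p,onz(ct,*p,.061 if p[1]>190 else .099).round(4))
s=bot.sense();c=bot.calibration('wrist');t=rot(s['ee_rot'])
print('cam in tool',t.inv().apply(c['eye']-s['ee_pos']),(t.inv()*rot(c['orientation'])).as_matrix().round(3),c['vfov'])
print(t.as_matrix().round(3))
```

```text
key [345.92631579 207.07368421] [229.60606061 147.48484848] [ 0.49316    -0.26719874  0.032     ] [ 0.4928457  -0.26659504  0.032     ]
timer ((349.20001220703125, 199.60000610351562), (27.72724151611328, 35.77708435058594), 26.56505012512207) [ 0.51609732 -0.27933956  0.024     ]
console ((201.71307373046875, 187.6453857421875), (80.04031372070312, 115.91199493408203), 88.99491119384766)
[143.064   148.64801] [0.6408 0.2987 0.099 ]
[258.95816 146.61478] [ 0.6486 -0.0192  0.099 ]
[260.36215 226.64276] [ 0.4331 -0.0247  0.061 ]
[144.46799 228.676  ] [0.4248 0.2925 0.061 ]
cam in tool [ 0.07507304 -0.00040332 -0.17977397] [[-0.001  0.966  0.259]
 [ 1.     0.001  0.001]
 [ 0.001  0.259 -0.966]] 61.40613307249994
[[ 0.893  0.45  -0.   ]
 [ 0.45  -0.893  0.001]
 [ 0.    -0.001 -1.   ]]
```

Call:
jog_arm([
  [[541,-536,5,0,0,2],[541,-536,5,0,0,4],[541,-536,5,0,0,6],[541,-536,5,0,0,8],[541,-536,5,0,0,10],[541,-536,5,0,0,12],[541,-536,5,0,0,14],[541,-536,5,0,0,16],[541,-536,5,0,0,18],[541,-536,5,0,0,20],[541,-536,5,0,0,22],[541,-536,5,0,0,24],[541,-536,5,0,0,25],[541,-536,5,0,0,25],[541,-536,5,0,0,25],[541,-536,5,0,0,25]],
], jaw=0)

```text
clock: 2.1
ee_pos: [0.4894, 0.2299, 0.2008]
ee_rot: [-0.0, 1.0, 0.015, 0.0]
ft_force: [-0.1, 0.3, -0.1]
opening: 0.0001
gripper_force: 0.0
```

Run:
```python
from h import *
s=bot.sense(); print(s['clock'],s['ee_pos'],s['ft_force'],s['opening'],s['joint_positions'],rot(s['ee_rot']).as_matrix().round(4))
im,c=snap('wrist','pics/w1.png');print(c)
import json;json.dump({k:np.array(v).tolist() for k,v in c.items()},open('w1.json','w'))
```

```text
2.1 [0.48942858 0.22989179 0.20079755] [-0.05516493  0.29182598 -0.0994113 ] 0.0001396114297753668 [ 3.71422092e-01  2.82799811e-01  1.55404309e+00 -6.77890960e-05
  1.30431001e+00  1.91293473e+00] [[ 9.996e-01  2.930e-02  4.000e-04]
 [ 2.930e-02 -9.996e-01  1.000e-04]
 [ 4.000e-04 -1.000e-04 -1.000e+00]]
{'vfov': 61.40613307249994, 'cx': 255.27870535085572, 'cy': 187.40173631827975, 'k1': -0.08659088998352193, 'eye': array([0.56423907, 0.23231238, 0.38061226]), 'orientation': array([ 0.71096368, -0.09316413,  0.09126446, -0.69102959])}
```

View pics/w1.png

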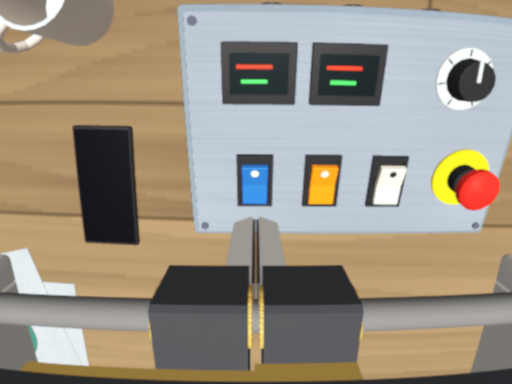

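The wrist view shows the fingertips at about (256,220). The white dots are at about (255,173) on blue and (324,173) on orange. Next I refine the dot positions.

Run:
```python
from h import *
import json
im=np.load('pics/w1.npy');c=json.load(open('w1.json'))
for k,(u0,v0,u1,v1) in {'blue':(246,166,265,182),'orange':(315,166,333,182)}.items():
    p=im[v0:v1,u0:u1].min(2).astype(float); w=np.clip(p-110,0,None); vv,uu=np.mgrid[v0:v1,u0:u1]
    u,v=(uu*w).sum()/w.sum(),(vv*w).sum()/w.sum(); print(k,u,v,onz(c,u,v,.0894))
for p in [(192,20),(206,226),(476,226)]: print(p,onz(c,*p,.094 if p[1]<100 else .063))
```

```text
blue 254.40700942304514 173.35890229790047 [0.49967343 0.2315836  0.0894    ]
orange 324.458573415458 173.82376316312337 [0.50113565 0.16676083 0.0894    ]
(192, 20) [0.62920854 0.28676233 0.094     ]
(206, 226) [0.4356436  0.28096568 0.063     ]
(476, 226) [ 0.44218057 -0.01407537  0.063     ]
```

Run:
```python
from h import *
import json
c=json.load(open('w1.json'))
for v in (217,219,221): print('tip',v,onz(c,256,v,.2008))
T=np.load('pics/top0.npy');S=np.load('pics/scene0.npy');ct=bot.calibration('top');cs=bot.calibration('scene')
def dot(im,b,t):
    u0,v0,u1,v1=b;p=im[v0:v1,u0:u1].min(2).astype(float);w=np.clip(p-t,0,None);vv,uu=np.mgrid[v0:v1,u0:u1];return (uu*w).sum()/w.sum(),(vv*w).sum()/w.sum()
print(T[195:214,167].tolist())
for a,b in (((163,196,172,204),(301,236,315,247)),((187,196,195,204),(289,221,303,232))):
    x=dot(T,a,90);y=dot(S,b,90);print(x,y,onz(ct,*x,.0894),onz(cs,*y,.0894),tri(ray(ct,*x),ray(cs,*y)))
im=np.load('pics/w1.npy');big=cv2.resize(im[150:235,190:350],(800,425),interpolation=2);cv2.imwrite('pics/w1c.png',big[:,:,::-1])
```

```text
tip 217 [0.49803765 0.23019433 0.2008    ]
tip 219 [0.49678043 0.23015797 0.2008    ]
tip 221 [0.49551853 0.23012147 0.2008    ]
[[82, 89, 96], [45, 49, 62], [36, 73, 139], [68, 120, 207], [120, 158, 219], [147, 176, 219], [112, 154, 214], [51, 110, 205], [3, 91, 203], [31, 101, 210], [32, 112, 220], [35, 118, 226], [34, 117, 225], [35, 119, 226], [31, 117, 227], [38, 120, 228], [27, 116, 230], [39, 103, 204], [55, 69, 109]]
(np.float64(165.67655786350147), np.float64(199.77299703264094)) (np.float64(307.6686774941995), np.float64(238.87749419953596)) [0.50079427 0.23098409 0.0894    ] [0.48530594 0.227509   0.0894    ] (array([0.49481165, 0.2300862 , 0.10428589]), np.float64(0.009457918475277891))
(np.float64(189.72639691714835), np.float64(199.27552986512524)) (np.float64(295.7586379569354), np.float64(223.893340010015)) [0.50266043 0.16606596 0.0894    ] [0.487002   0.16343911 0.0894    ] (array([0.49648573, 0.16641189, 0.10405552]), np.float64(0.009997790235633094))
```

View pics/w1c.png

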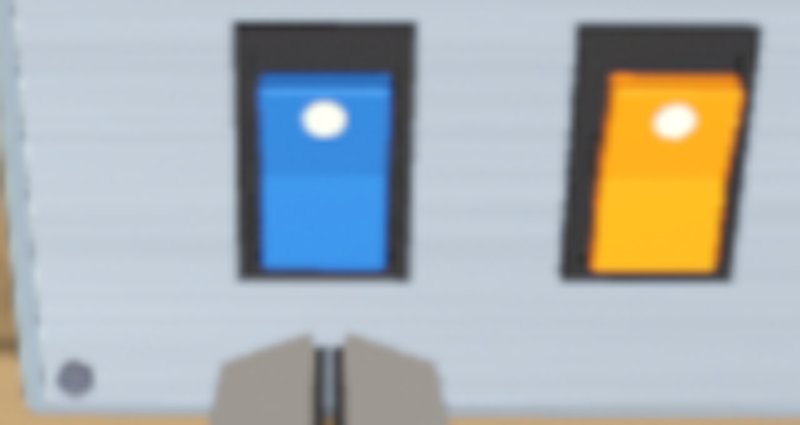

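The crop shows both dots clearly on the far halves. The wrist and top views agree within about 1 mm: blue is at (0.500, 0.231) and orange at (0.502, 0.166).

Call:
jog_arm([
  [[14,-1,50,0,0,0],[14,-1,95,0,0,0],[14,-1,106,0,0,0],[14,-1,108,0,0,0],[14,-1,108,0,0,0],[14,-1,108,0,0,0]],
])

```text
clock: 2.9
ee_pos: [0.5039, 0.2326, 0.0938]
ee_rot: [-0.0, 1.0, 0.015, 0.001]
ft_force: [-0.8, -0.2, -0.0]
opening: 0.0005
gripper_force: 0.0
```

Call:
jog_arm([
  [[0,0,1,0,0,0],[0,0,2,0,0,0],[0,0,3,0,0,0],[0,0,4,0,0,0],[0,0,4,0,0,0]],
])

```text
clock: 3.52
ee_pos: [0.504, 0.2325, 0.0889]
ee_rot: [-0.0, 1.0, 0.015, 0.001]
ft_force: [1.9, 0.6, 4.4]
opening: 0.0003
gripper_force: 2.5
```

Call:
jog_arm([
  [[0,0,0.5,0,0,0],[0,0,1,0,0,0],[0,0,1,0,0,0]],
])

```text
clock: 3.9
ee_pos: [0.5043, 0.2325, 0.0882]
ee_rot: [-0.0, 1.0, 0.015, 0.001]
ft_force: [3.3, -0.3, 5.7]
opening: 0.0006
gripper_force: 3.0
```

Call:
jog_arm([
  [[0,0,0.5,0,0,0],[0,0,1,0,0,0],[0,0,1,0,0,0]],
])

```text
clock: 4.28
ee_pos: [0.5045, 0.2326, 0.0873]
ee_rot: [-0.0, 1.0, 0.015, 0.001]
ft_force: [4.2, 0.1, 6.1]
opening: 0.0002
gripper_force: 3.1
```

Call:
jog_arm([
  [[0,0,0.5,0,0,0],[0,0,1,0,0,0],[0,0,1,0,0,0]],
])

```text
clock: 4.65
ee_pos: [0.5039, 0.2325, 0.0858]
ee_rot: [-0.0, 1.0, 0.015, 0.001]
ft_force: [4.5, 0.6, 5.1]
opening: 0.0003
gripper_force: 2.2
```

Run:
```python
from h import *
im,c=snap('wrist','pics/w2.png')
cv2.imwrite('pics/w2c.png',cv2.resize(im[60:260,170:420],(750,600),interpolation=2)[:,:,::-1]); print(bot.sense()['ft_force'])
```

```text
[4.10331153 0.31966032 4.89724779]
```

View pics/w2c.png

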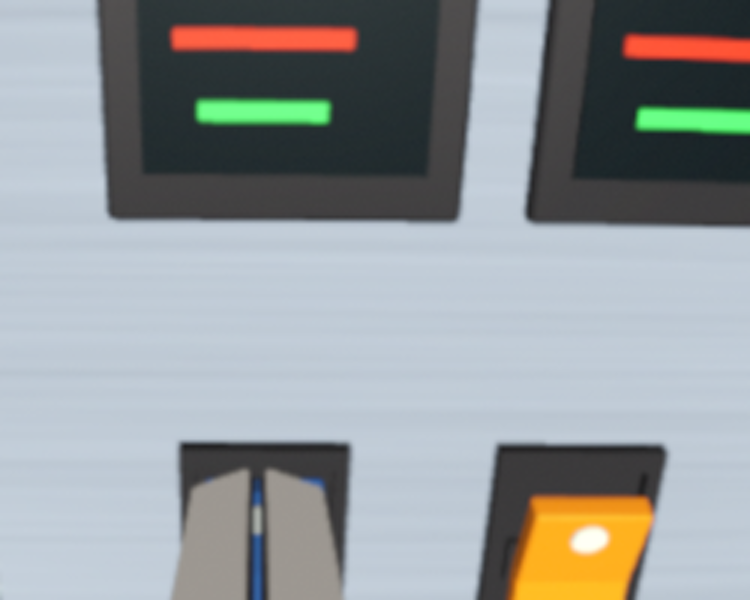

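The fingertips are on the blue far half, with the tip edge close to the rocker's end. Force is still about 5 N, so it isn't at its stop yet and I keep going.

Call:
jog_arm([
  [[0,0,0.5,0,0,0],[0,0,1,0,0,0],[0,0,1,0,0,0]],
])

```text
clock: 5.08
ee_pos: [0.5035, 0.2324, 0.0845]
ee_rot: [-0.0, 1.0, 0.015, 0.0]
ft_force: [2.6, 0.6, 5.3]
opening: 0.0004
gripper_force: 2.7
```

Call:
jog_arm([
  [[0,0,0.5,0,0,0],[0,0,1,0,0,0],[0,0,1,0,0,0]],
])

```text
clock: 5.45
ee_pos: [0.5037, 0.2325, 0.0838]
ee_rot: [-0.0, 1.0, 0.015, 0.0]
ft_force: [2.4, -1.1, 7.5]
opening: 0.0005
gripper_force: 4.0
```

Call:
jog_arm([
  [[0,0,0.5,0,0,0],[0,0,1,0,0,0],[0,0,1,0,0,0]],
])

```text
clock: 5.82
ee_pos: [0.5038, 0.2325, 0.0831]
ee_rot: [-0.0, 1.0, 0.015, 0.001]
ft_force: [1.0, -0.8, 10.3]
opening: 0.0007
gripper_force: 5.4
```

Call:
jog_arm([
  [[0,0,-20,0,0,0],[0,0,-70,0,0,0],[-14,0,-115,0,0,0],[-14,0,-115,0,0,0],[-14,0,-115,0,0,0]],
])

```text
clock: 6.45
ee_pos: [0.4887, 0.2317, 0.1961]
ee_rot: [0.0, 1.0, 0.015, -0.001]
ft_force: [0.3, -0.2, -0.8]
opening: 0.0007
gripper_force: 0.0
```

Run:
```python
from h import *
s=bot.sense();print(s['ee_pos'],s['ft_force'])
im,c=snap('wrist','pics/w3.png')
cv2.imwrite('pics/w3c.png',cv2.resize(im[140:240,180:420],(800,333),interpolation=2)[:,:,::-1])
```

```text
[0.48874382 0.23174973 0.19612467] [ 0.29916416 -0.20430463 -0.77489437]
```

View pics/w3c.png

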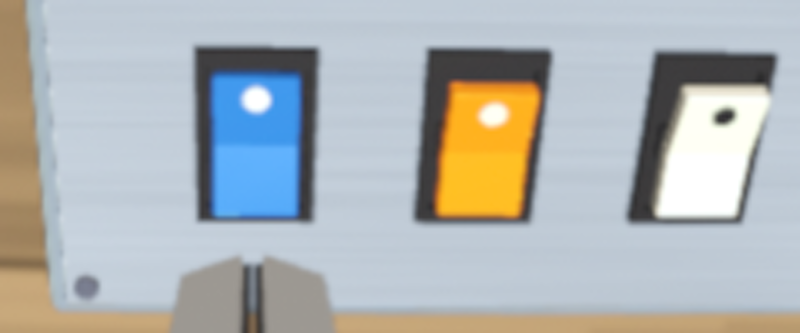

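Blue is fully over: its dot has moved to the back and the far-end face is hidden. Orange and white are unchanged. Now orange gets the same press.

Call:
jog_arm([
  [[15,65,0,0,0,0],[15,65,30,0,0,0],[15,65,80,0,0,0],[15,65,100,0,0,0],[15,65,103,0,0,0],[15,65,103,0,0,0],[15,65,103,0,0,0]],
])

```text
clock: 7.38
ee_pos: [0.5068, 0.1676, 0.0953]
ee_rot: [-0.0, 1.0, 0.015, 0.001]
ft_force: [0.2, 0.7, -0.3]
opening: 0.0005
gripper_force: 0.0
```

Call:
jog_arm([
  [[0,0,1,0,0,0],[0,0,2,0,0,0],[0,0,3,0,0,0],[0,0,4,0,0,0],[0,0,5,0,0,0],[0,0,6,0,0,0],[0,0,6,0,0,0]],
])

```text
clock: 8.25
ee_pos: [0.5069, 0.1675, 0.0889]
ee_rot: [-0.0, 1.0, 0.015, 0.001]
ft_force: [3.1, -0.4, 5.0]
opening: 0.0004
gripper_force: 2.4
```

Call:
jog_arm([
  [[0,0,0.5,0,0,0],[0,0,1,0,0,0],[0,0,1.5,0,0,0],[0,0,2,0,0,0],[0,0,2,0,0,0]],
])

```text
clock: 8.88
ee_pos: [0.5071, 0.1676, 0.087]
ee_rot: [-0.0, 1.0, 0.015, 0.001]
ft_force: [4.0, 0.3, 5.7]
opening: 0.0008
gripper_force: 2.7
```

Call:
jog_arm([
  [[0,0,0.5,0,0,0],[0,0,1,0,0,0],[0,0,1.5,0,0,0],[0,0,2,0,0,0],[0,0,2,0,0,0]],
])

```text
clock: 9.5
ee_pos: [0.5065, 0.1675, 0.0845]
ee_rot: [-0.0, 1.0, 0.015, 0.0]
ft_force: [3.0, 1.4, 5.7]
opening: 0.0006
gripper_force: 2.6
```

Call:
jog_arm([
  [[0,0,0.5,0,0,0],[0,0,1,0,0,0],[0,0,1,0,0,0]],
])

```text
clock: 9.88
ee_pos: [0.5067, 0.1675, 0.0839]
ee_rot: [-0.0, 1.0, 0.015, 0.001]
ft_force: [3.5, 0.3, 7.1]
opening: 0.0002
gripper_force: 4.0
```

Call:
jog_arm([
  [[0,0,0.5,0,0,0],[0,0,1,0,0,0],[0,0,1,0,0,0]],
])

```text
clock: 10.25
ee_pos: [0.5069, 0.1676, 0.0832]
ee_rot: [-0.0, 1.0, 0.015, 0.001]
ft_force: [3.0, -0.2, 10.5]
opening: 0.0006
gripper_force: 5.4
```

Call:
jog_arm([
  [[0,0,-20,0,0,0],[0,0,-70,0,0,0],[-14,0,-117,0,0,0],[-14,0,-117,0,0,0],[-14,0,-117,0,0,0]],
])

```text
clock: 10.88
ee_pos: [0.4917, 0.1669, 0.1981]
ee_rot: [0.0, 1.0, 0.015, -0.001]
ft_force: [-0.6, -0.5, 0.5]
opening: 0.0004
gripper_force: 0.0
```

Run:
```python
from h import *
s=bot.sense();print(s['ee_pos'],s['ft_force'],rot(s['ee_rot']).as_matrix().round(4))
im,c=snap('wrist','pics/w4.png')
cv2.imwrite('pics/w4c.png',cv2.resize(im[130:240,110:430],(800,275),interpolation=2)[:,:,::-1])
```

```text
[0.49170037 0.1668737  0.19811896] [-0.60356522 -0.52703772  0.46353399] [[ 9.995e-01  3.050e-02 -2.400e-03]
 [ 3.050e-02 -9.995e-01 -6.000e-04]
 [-2.400e-03  5.000e-04 -1.000e+00]]
```

View pics/w4c.png

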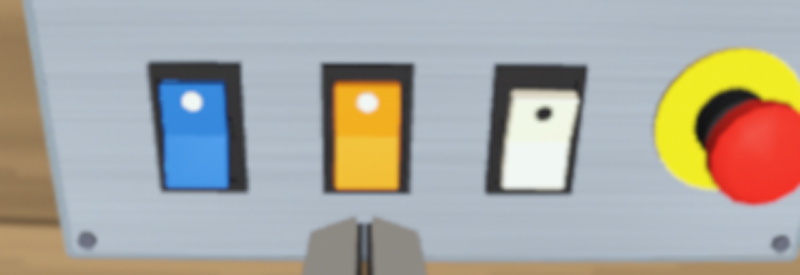

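Both rockers are on, and white and the estop are untouched. Next I move over the timer key.

Call:
jog_arm([
  [[-12,434,-2,0,0,0],[-12,434,-2,0,0,0],[-12,434,-2,0,0,0],[-12,434,-2,0,0,0],[-12,434,-2,0,0,0],[-12,434,-2,0,0,0],[-12,434,-2,0,0,0],[-12,434,-2,0,0,0],[-12,434,20,0,0,0],[-12,434,40,0,0,0],[-12,434,40,0,0,0],[-12,434,40,0,0,0]],
])

```text
clock: 12.42
ee_pos: [0.4938, -0.2667, 0.1598]
ee_rot: [-0.0, 1.0, 0.016, -0.0]
ft_force: [0.6, -0.4, 0.8]
opening: 0.0006
gripper_force: 0.0
```

Run:
```python
from m import *
s=bot.sense();im,c=snap('wrist','pics/w5.png')
x,st=cents(im,(150,60,400,300),'green');print(s['ee_pos'],x,st,onz(c,*x,.032),rot(s['ee_rot']).as_matrix()[:,0])
```

```text
[ 0.49380356 -0.26671123  0.15975838] [256.33375959 180.85805627] [241 166  32  31 782] [ 0.49289472 -0.26712948  0.032     ] [ 9.99518944e-01  3.10140837e-02 -8.69700314e-05]
```

View pics/w5.png

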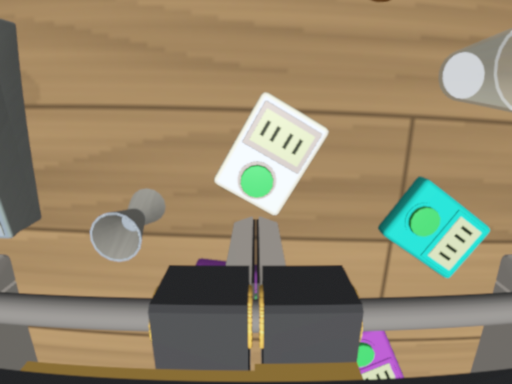

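The white timer's green key is at (256,181), directly under the TCP to within 1 mm. I descend and tap.

Call:
jog_arm([
  [[-1,0,50,0,0,0],[-1,0,95,0,0,0],[-1,0,118,0,0,0],[-1,0,123,0,0,0],[-1,0,123,0,0,0],[-1,0,123,0,0,0]],
])

```text
clock: 13.22
ee_pos: [0.4932, -0.2675, 0.0378]
ee_rot: [0.001, 1.0, 0.015, 0.001]
ft_force: [1.3, -0.8, -1.0]
opening: 0.0003
gripper_force: 0.0
```

Call:
jog_arm([
  [[0,0,2,0,0,0],[0,0,4,0,0,0],[0,0,6,0,0,0],[0,0,8,0,0,0],[0,0,8,0,0,0]],
])

```text
clock: 13.85
ee_pos: [0.4927, -0.2672, 0.0286]
ee_rot: [0.0, 1.0, 0.015, 0.0]
ft_force: [-0.8, 1.0, 6.7]
opening: 0.0004
gripper_force: 2.8
```

Call:
jog_arm([
  [[0,0,0.5,0,0,0],[0,0,1,0,0,0],[0,0,1,0,0,0]],
])

```text
clock: 14.22
ee_pos: [0.4927, -0.2672, 0.0278]
ee_rot: [0.0, 1.0, 0.015, 0.0]
ft_force: [-1.5, 0.3, 6.2]
opening: 0.0003
gripper_force: 3.3
```

Call:
jog_arm([
  [[0,0,-10,0,0,0],[0,0,-50,0,0,0],[0,0,-100,0,0,0],[0,0,-132,0,0,0],[0,0,-132,0,0,0],[0,0,-132,0,0,0]],
])

```text
clock: 14.98
ee_pos: [0.4922, -0.2669, 0.1586]
ee_rot: [-0.0, 1.0, 0.015, -0.001]
ft_force: [0.5, -0.4, -0.9]
opening: 0.0006
gripper_force: 0.0
```

Run:
```python
from m import *
s=bot.sense();im,c=snap('wrist','pics/w6.png')
x,st=cents(im,(150,60,400,300),'green');print(s['ee_pos'],s['ft_force'],x,onz(c,*x,.032))
a,_=snap('top','pics/top1.png');b=np.load('pics/top0.npy')
d=np.abs(a.astype(int)-b).max(2)[140:235,130:375]; n,l,st,ce=cv2.connectedComponentsWithStats((d>60).astype(np.uint8)); print(st[1:]+[130,140,0,0,0])
```

```text
[ 0.49217234 -0.26690207  0.15860722] [ 0.49166878 -0.42709956 -0.87665746] [256.30517024 179.42749054] [ 0.49282276 -0.26716328  0.032     ]
[[ 330  150   45   82 1176]
 [ 338  176    1    1    1]
 [ 333  178    4    7   15]
 [ 341  178    2    2    2]
 [ 338  183    1    1    1]
 [ 374  183    1    1    1]
 [ 164  196    5    3   10]
 [ 187  196    6    4   18]
 [ 165  201    2    1    2]
 [ 189  201    2    1    2]
 [ 163  212    8    1    8]
 [ 327  234    1    1    1]
 [ 329  234    1    1    1]]
```

The timer hasn't moved (0.1 mm), and only the blue and orange rockers changed on the console. The key went down about 4.2 mm at 6–7 N. Handing in.

```bash
python3 -c "
from workcell import bot
print(bot.sign_off())"
```

```text
the job is handed in; nothing more can be done
None
```

I switched on the pump, then the heater, then tapped the timer's start key, and handed the job in at about 15 s; sign-off returned no verdict. The pictures show both rockers on and the timer unmoved, and the key travel of about 4.2 mm is worked out from the fingertip height and force.

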